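Close up a gearbox valve body and hold its sprung valve out for the keeper

ROBOT

A 6-joint arm with a two-finger parallel gripper is mounted at the origin on the work surface. World frame = base frame: x ahead of the robot, y to its left, z up, the work surface at z = 0. Lengths are in m, angles in rad, forces in N, time in s.
With the tool pointing down it reaches from about 0.3 to 0.775 m from the base axis. Payload 14.6 kg.
Tool frame: the origin (TCP) lies midway between the tips of the shut fingers; the grasp point (between the pads) lies 19 mm behind it (ctrl.pinch_z is the distance from the TCP to the grasp point, in m); z points along the fingers, y is the line along which they close (so a half turn about z gives the same grasp; the last joint's range is limited). The gripper opens to 94 mm and grips with 3 to 60 N. Pads are 16 mm wide; open, the fingers measure 119 mm over their backs; the gripper's body (75 mm by 177 mm) begins 78 mm behind the grasp point.
Start: joints at [1.269, 0.3, 1.521, -0, 1.321, -0.067], TCP at [0.128, 0.535, 0.205] pointing down, gripper open.
Joint ranges: [-3.03, 3.03], [-0.79, 2.21], [0.23, 2.52], [-1.04, 4.18], [0, 3.07], [-2.55, 2.55]. Speed limits (rad/s): [2.22, 2.22, 2.57, 3.14, 3.14, 3.14].

INTERFACE

Orientations are given as [roll, pitch, yaw] about the fixed x, y, z axes, in that order (R = Rz(yaw) Ry(pitch) Rx(roll)).
In Python, from station import ctrl gives the robot as it stands.
- The arm moves only by the tool jog_arm, never from a script. Its argument "motion" is a list of rows, each a list of 7 numbers: the shift along the tool's x, y, z in m, then the turn, a rotation vector about the tool's x, y, z in rad, then the opening, from -1 (shut) to 1 (fully open). In form: [[tx, ty, tz, rx, ry, rz, gripper], ...]. A call has 1 to 5 rows; each row shifts and turns the commanded pose from where the row before left it, along the tool's axes as they then stand; what a row does not reach is not made up. A row lasts 1/10 s, in which the tool goes at most 50 mm and 8.59 degrees, less where a joint would pass 70% of its speed; a pose out of reach is approached as far as the arm can. A call is refused whole if a number of a shift passes 0.05 or a number of a turn 0.15, either way. A call with a gripper value outside its range is refused whole. The fingers move at their own pace and stop on an object; "squeeze" is the grip in N (left out, the last holds). Time passes only in rows, so rows that do not move let the fingers close. It gives the time, the measured TCP pose, the force, the opening and the grip force at its end, in the units of the state.
- ctrl.get_obs(): the state, without advancing time (a new reading comes with each control period).
- ctrl.camera(name): name is "side" or "top"; returns the picture (384x512x3 uint8, red, green, blue); there is no depth.
- ctrl.camera_model(name): a dict with "intrinsics" (3x3 intrinsics, pixels), "rvec" (rotation vector, rad) and "tvec" (3), from world to camera coordinates, as OpenCV has them. Camera axes: x right, y down, z forward; pixel columns grow to the right and rows downward; lengths in m; the calibration is good to about 2 mm. A picture is of the moment at which its call begins. camera_model takes no time and is no camera call.
- ctrl.hand_in(): hands the job in; it is judged then, once.
The state is a dict: "time_s": time; "qpos": joint angles; "joint_vel": joint speeds; "tau": joint torques, N m; "ee_pos": TCP position; "eef_rot": TCP orientation; "force": force on the tool from outside, world axes, zero at the start; "moment": the same for the moment, N m; "grip_width": finger opening in m; "grip_force": force on a finger pad.
Only numpy, scipy, OpenCV 4.12 (cv2) and the standard library are available. Lean on these libraries where they do the work, as an engineer would, in place of code of your own. Each camera call takes 0.05 s, during which the arm holds its last target. There are 200 camera calls.

TASK

Close up the gearbox's hydraulic valve body: lower the thin steel separator plate over the two guide pins onto the clamped lower half, then lower the aluminium upper half over the same pins onto the plate; set both down gently, fully down and flush, without dropping them. Then draw the spring-loaded valve stem straight out of the lower half's end until the groove turned in it has just come completely out of the bore, and finish the program still gripping it and holding it there against its spring, so that I can slip the keeper into the groove. Leave the gear, spray can, blue bin and oilstone where they are.

Things in the scene. Friction and masses are not known exactly. Their poses are not given: they have to be found in the camera images.
- lower: Lower half: aluminium casting 150 x 56 mm (72 over its four bolt lugs), 34 mm high, clamped on a dark steel fixture that cannot move (base 150 x 88 x 12 mm; toe clamps near its ends, 34 mm high). Origin: on the bench under its middle; x along its length, the valve stem leaves its -x end. The middle 44 mm of its length is only 42 mm wide: finger room under the plate's edges.
- seat (a point): Centre of the lower half's flat top (dark oil channels), 58 mm above the bench; axes as the lower half's. Plate's origin belongs here, upper half's 4 mm above. Two round steel guide pins stand on this top, 62 mm either side of the middle along x: 8 mm thick, 22 mm high, tapered over the top 9 mm to 3.4 mm.
- plate: Separator plate: flat steel, 150 x 56 x 4 mm, about 0.25 kg, with small dark ports, four round bolt lugs (72 mm wide there, 45 mm from the middle), an 11 mm guide hole 62 mm either side of its middle. Starts level on a wooden batten (top at 25 mm), overhanging it. Origin: centre of its underside; x along its length, z up. Fits either end round.
- upper: Upper half: aluminium block 150 x 56 x 22 mm, about 0.38 kg, the same four bolt lugs, a round cover (36 mm across, 15 mm high) on mid top, an 11 mm guide hole right through 62 mm either side of its middle. Starts level on the other batten. Grip across the 56 mm width. Origin: centre of its underside; x along its length, z up. Fits either end round.
- batten1: Fixed softwood batten 110 x 34 x 25 mm lying on the bench, under the separator plate at the start. Origin: centre of its underside; x along its length.
- batten2: Fixed softwood batten 110 x 34 x 25 mm lying on the bench, under the upper half at the start. Origin: centre of its underside; x along its length.
- mouth (a point): Mouth of the valve bore: centre of the outer face of the round boss (24 mm across) on the lower half's -x end, 83 mm from its middle and 40 mm above the bench; axes as the lower half's. The stem slides straight out along -x here.
- valve (a joint): How far the sprung stem is drawn out, m: 0 = home (start), stop at 0.045. The spring pulls it back: about 4.4 N at 0, rising 220 N/m to about 11 N at 0.029. Stem 13 mm thick; its groove, 8 mm wide and 2.7 mm deep, is hidden in the bore at home: its outer edge appears at 0.018, the whole groove is just out at 0.026.
- valve_head (a point): Centre of the steel head on the stem's outer end: two collars 20 mm across, 7 mm thick, with a 9 mm long, 14 mm thick waist between, 23 mm over all along the stem. At home 42.5 mm out from the bore mouth, 40 mm above bare bench. Moves with the stem; axes as the lower half's. Can be pinched across both collars from above.
- gear: Bystander: dark steel gear lying flat, 76 mm across, 26 mm high. Origin: centre of its underside.
- can: Bystander: blue spray can standing upright, 66 mm across, 197 mm tall. Origin: centre of its base.
- bin: Bystander: blue open plastic bin of bolts, 150 x 100 x 65 mm. Origin: centre of its underside.
- stone: Bystander: grey oilstone 100 x 28 x 18 mm lying flat. Origin: centre of its underside.
There are look-alikes about, which are no part of the job. What is shaped like the upper but green or red is not meant.

How it is judged:
On the way, in this order (a step that is already met when the one before it is completed fails the run):
1. the separator plate lies flat on the lower half over both pins, let go (horizontal distance between plate and seat below 0.004 m and z of plate in the frame of seat between -0.0025 and 0.0025 m and angle between the x axis of plate and the x axis of lower, either way round below 0.07 rad and angle between the z axis of plate and the z axis of lower, either way round below 0.035 rad and contact force between the fingers and plate below 0.2 N), for 0.2 s.
2. the upper half lies flat on the plate over both pins, let go (all of step 1 and horizontal distance between upper and seat below 0.004 m and z of upper in the frame of seat between 0.0015 and 0.0065 m and angle between the x axis of upper and the x axis of lower, either way round below 0.07 rad and angle between the z axis of upper and the z axis of lower, either way round below 0.035 rad and contact force between the fingers and upper below 0.2 N), for 0.2 s.
3. the valve is drawn out and gripped with its groove just out of the bore (all of step 2 and value of joint valve between 0.025 and 0.034 m and velocity of joint valve between -0.01 and 0.01 m/s and contact force between valve and the fingers above 3 N and contact force between valve and plate below 0.2 N and contact force between valve and upper below 0.2 N and contact force between valve and gear below 0.2 N and contact force between valve and can below 0.2 N and contact force between valve and bin below 0.2 N and contact force between valve and stone below 0.2 N), for 0.3 s.
At the end, for the whole second after the job is handed in: Plate and upper half lie let go over both pins: within 4 mm sideways, 2.5 mm in height, 0.07 rad in yaw and 0.035 rad of flat. The fingers hold the valve still (under 10 mm/s) with over 3 N, drawn out 25 to 34 mm (groove wholly out at 26 mm); no other loose thing touches it (all of step 3); the arm keeps its last pose, push and grip.
It fails at once if the plate is dropped onto the pins or the lower half (faster than 0.4 m/s there) (linear speed of plate above 0.4 m/s and horizontal distance between plate and seat below 0.02 m and z of plate in the frame of seat below 0.03 m).
It fails at once if the upper half is dropped onto the pins or the plate (faster than 0.4 m/s there) (linear speed of upper above 0.4 m/s and horizontal distance between upper and seat below 0.02 m and z of upper in the frame of seat below 0.034 m).
It fails at once if a bystander is moved more than 20 mm (distance of any of gear, can, bin, stone from where it was at the start of the episode above 0.02 m).
It also fails if it takes over 64 s, if anything falls off the work surface, if the arm or the gripper's body presses on something with over 40 N, if the wrist force passes 120 N, or if a joint passes its speed limit or range.

## Working session

There is one attempt and no reset: what is moved stays moved. The work goes in short steps, Python scripts to look and compute and a tool call to move; the robot and the scene stay as the last step left them, time stands still between calls to the robot, and variables do not carry over. Pictures are saved under pics/ and viewed, at most 10 in all, crops included, and the job is handed in when it is done.

Besides the shell and the picture viewer there is one more tool, called after ">>>" by a JSON object that holds its "method" and its "body", one argument or row to a line. jog_arm: Moves the arm, as the interface text tells. Its arguments: {"type":"object","properties":{"motion":{"type":"array"},"squeeze":{"type":"number"}},"required":["motion"]}

```bash
mkdir -p pics; ls; cat > h.py <<'E'
import numpy as np, cv2
from station import ctrl
def cam(n):
    m=ctrl.camera_model(n); K=np.array(m["intrinsics"],float); R=cv2.Rodrigues(np.array(m["rvec"],float))[0]; t=np.array(m["tvec"],float).ravel(); return K,R,t
def ray(n,uv,z):
    K,R,t=cam(n); d=R.T@np.linalg.inv(K)@np.array([uv[0],uv[1],1.]); c=-R.T@t
    return c+d*(z-c[2])/d[2]
def proj(n,p):
    K,R,t=cam(n); q=K@(R@np.array(p,float)+t); return q[:2]/q[2]
E
python3 - <<'E'
from h import *
for n in("top","side"):
    im=ctrl.camera(n); cv2.imwrite(f"pics/{n}0.png",im[:,:,::-1])
    K,R,t=cam(n); print(n,K[0,0],-R.T@t, R[2])
o=ctrl.get_obs(); print(o)
a=cv2.imread("pics/top0.png");b=cv2.imread("pics/side0.png")
cv2.imwrite("pics/top0b.png",cv2.resize(a,(800,600),interpolation=cv2.INTER_CUBIC))
cv2.imwrite("pics/side0b.png",cv2.resize(b,(800,600),interpolation=cv2.INTER_CUBIC))
E
```

```text
pics
top 423.2956806161852 [0.39625128 0.10428702 1.3599707 ] [ 9.14260408e-02 -2.21242604e-04 -9.95811845e-01]
side 496.673114754782 [0.22663791 1.29756513 0.82457085] [ 0.19696981 -0.82929355 -0.52294847]
{'time_s': 0.1, 'qpos': array([ 1.26937732e+00,  3.00410259e-01,  1.52153303e+00,  1.71739407e-05,
        1.32072360e+00, -6.65865746e-02]), 'joint_vel': array([ 0.00024032, -0.00244745, -0.0014282 ,  0.00050364,  0.00132949,
        0.00025965]), 'tau': array([ 1.70675761e-03, -5.32648838e+01, -3.53282690e+01,  7.09504914e-02,
        2.34832690e-02, -7.85351858e-05]), 'ee_pos': array([0.12789149, 0.53466903, 0.20494004]), 'eef_rot': array([-3.14052190e+00, -8.80752804e-05,  2.90675592e+00]), 'force': array([ 0.6740547 , -0.27311868, -0.69477722]), 'moment': array([-0.00872637,  0.03296008,  0.03629505]), 'grip_force': 0.0, 'grip_width': 0.09424483186471214}
```

View pics/top0b.png

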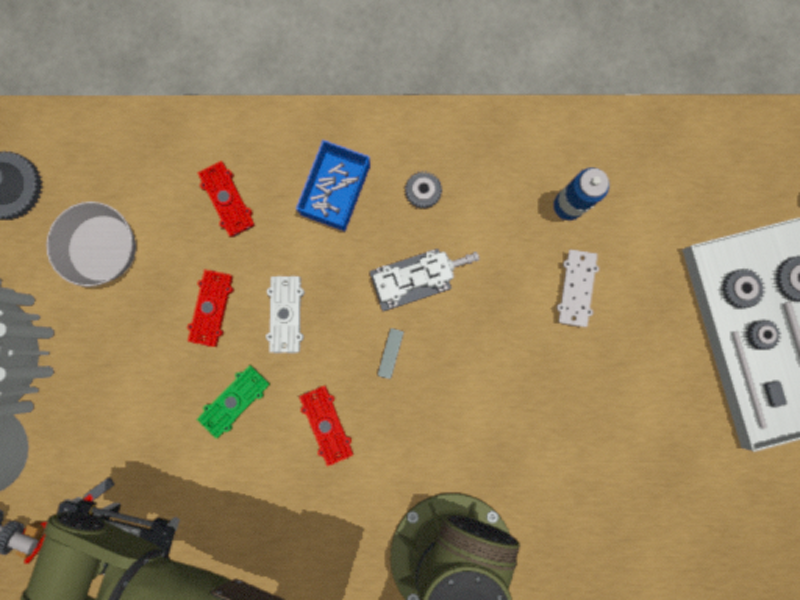

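View pics/side0b.png

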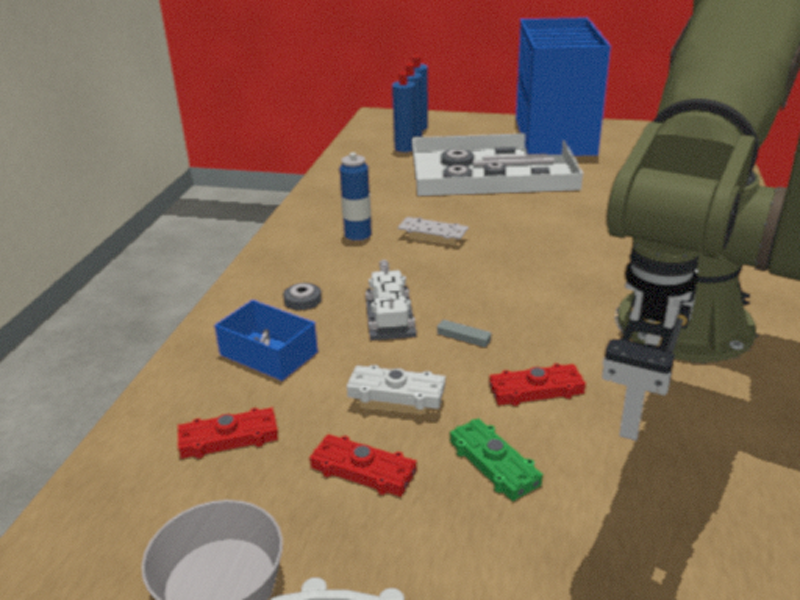

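The upper candidates in the 800-px top view are white (284,314), red (224,198), (210,308) and (326,426), and green (234,401). Only the white one fits bare aluminium. The plate is at (577,288), and the lower half at (412,278) with its stem toward (475,258). I'll confirm in an enlarged crop and measure.

```bash
python3 - <<'E'
from h import *
im=cv2.imread("pics/top0.png")
c=im[140:240,150:400]; cv2.imwrite("pics/crop1.png",cv2.resize(c,(800,320),interpolation=cv2.INTER_CUBIC))
hsv=cv2.cvtColor(im,cv2.COLOR_BGR2HSV)
m=((hsv[...,1]<50)&(hsv[...,2]>125)).astype(np.uint8)
m=cv2.morphologyEx(m,cv2.MORPH_CLOSE,np.ones((5,5),np.uint8))
cs,_=cv2.findContours(m,cv2.RETR_EXTERNAL,cv2.CHAIN_APPROX_NONE)
for k in cs:
    if cv2.contourArea(k)<100: continue
    M=cv2.moments(k); u=np.array([M['m10'],M['m01']])/M['m00']
    if not(150<u[0]<400 and 130<u[1]<250): continue
    z=0.029 if u[0]>350 else (0.047 if u[0]<210 else 0.058)
    P=np.array([ray("top",p[0],z)[:2] for p in k]).astype(np.float32)
    M2=cv2.moments((P*1e4).reshape(-1,1,2)); ce=np.array([M2['m10'],M2['m01']])/M2['m00']/1e4
    th=.5*np.arctan2(2*M2['mu11'],M2['mu20']-M2['mu02'])
    print(u,z,"mom",ce,np.degrees(th),"rect",cv2.minAreaRect(P*1000))
E
```

```text
[249.61195104 225.74010079] 0.058 mom [0.4018205  0.12304406] -15.651840718123498 rect ((401.547119140625, 122.9325180053711), (26.135883331298828, 95.83743286132812), 74.6387710571289)
[181.97945081 201.02964175] 0.047 mom [0.47929374 0.33322442] -0.041051935993188814 rect ((479.3023376464844, 333.0987243652344), (71.87318420410156, 150.08169555664062), 88.91162109375)
[369.46181172 184.05427275] 0.029 mom [ 0.53235893 -0.255574  ] -9.625877812158448 rect ((532.1791381835938, -255.60006713867188), (68.35477447509766, 151.03036499023438), 80.32815551757812)
[266.3864598  175.54145118] 0.058 mom [0.55653113 0.07069521] -71.76595403360533 rect ((559.295166015625, 48.43406677246094), (83.75934600830078, 210.14370727539062), 18.338687896728516)
```

View pics/crop1.png

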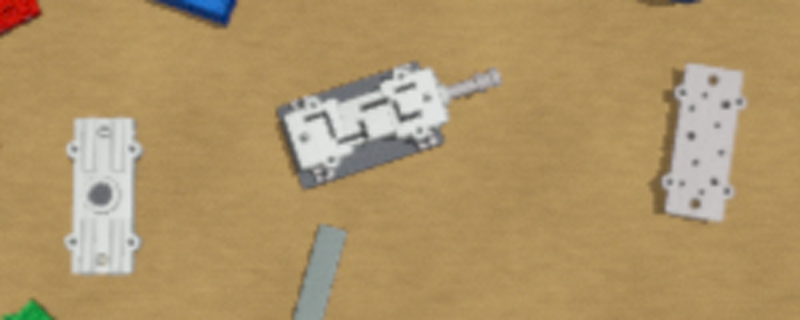

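The white piece at crop (103,195) is the upper half, with its cover and two guide holes. The ported plate is at (705,142). The lower half at (365,118) has pins at about (305,136) and (427,98), and its stem head is at (490,78). Next I'll refine the lower half's pose.

```bash
python3 - <<'E'
from h import *
im=cv2.imread("pics/top0.png"); hsv=cv2.cvtColor(im,cv2.COLOR_BGR2HSV)
c=im[150:205,230:315]; cv2.imwrite("pics/crop2.png",cv2.resize(c,None,fx=9,fy=9,interpolation=cv2.INTER_CUBIC))
for th in(150,175,190,200):
    m=((hsv[...,1]<50)&(hsv[...,2]>th)).astype(np.uint8); m[:, :230]=0;m[:,315:]=0;m[:150]=0;m[205:]=0
    m=cv2.morphologyEx(m,cv2.MORPH_CLOSE,np.ones((5,5),np.uint8)); m=cv2.morphologyEx(m,cv2.MORPH_OPEN,np.ones((9,9),np.uint8))
    k=max(cv2.findContours(m,cv2.RETR_EXTERNAL,cv2.CHAIN_APPROX_NONE)[0],key=cv2.contourArea)
    P=np.array([ray("top",p[0],.058)[:2] for p in k]).astype(np.float32)
    M2=cv2.moments((P*1e4).reshape(-1,1,2)); ce=np.array([M2['m10'],M2['m01']])/M2['m00']/1e4
    print(th,ce,np.degrees(.5*np.arctan2(2*M2['mu11'],M2['mu20']-M2['mu02'])),cv2.minAreaRect(P*1000))
s=cv2.imread("pics/side0.png"); c=s[160:220,225:275]; cv2.imwrite("pics/crop3.png",cv2.resize(c,None,fx=10,fy=10,interpolation=cv2.INTER_CUBIC))
E
```

```text
150 [0.55428912 0.07572054] -71.8847174798842 ((555.44287109375, 73.7022705078125), (74.57567596435547, 157.87722778320312), 17.241161346435547)
175 [0.55433244 0.07540489] -72.37261922504882 ((554.783935546875, 74.04119110107422), (70.4657974243164, 156.8728790283203), 16.586776733398438)
190 [0.55458248 0.07543171] -71.08444103801891 ((555.4042358398438, 74.1728744506836), (66.90773010253906, 154.99105834960938), 18.414064407348633)
200 [0.55504658 0.07490051] -70.94774960017381 ((555.8654174804688, 75.7730484008789), (64.03311157226562, 151.8462371826172), 17.714719772338867)
```

View pics/crop2.png

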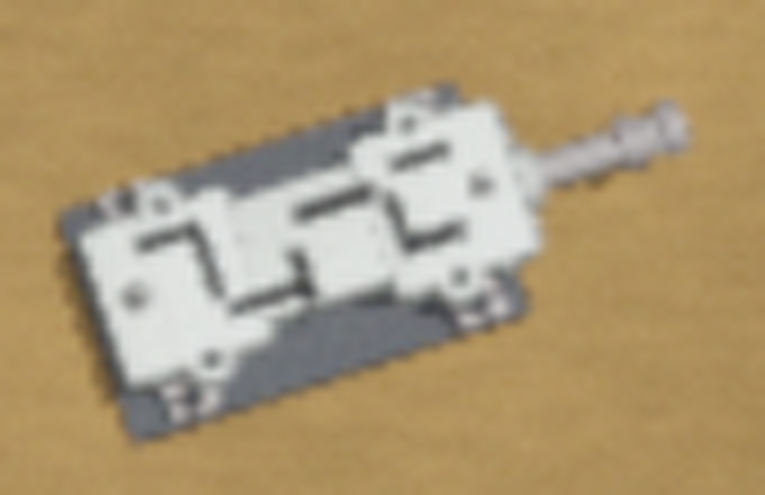

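View pics/crop3.png

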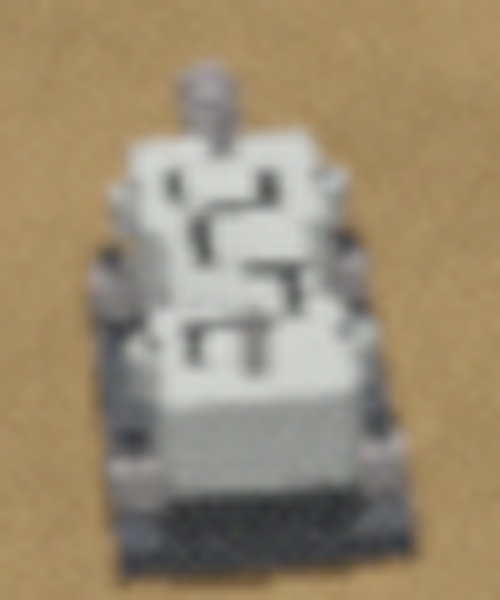

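The crops show the lug holes at (160,205), (408,122), (212,358) and (462,277), and the pins at (136,296) and (481,184). In the side crop the near pin's tip is at (258,315) and its base at (257,375).

```bash
python3 - <<'E'
from h import *
f=lambda x,y:(230+(x+.5)/9-.5,150+(y+.5)/9-.5)
H=np.array([ray("top",f(*p),.058)[:2] for p in[(160,205),(408,122),(212,358),(462,277)]])
print(H,H.mean(0)); 
for a,b in((0,1),(2,3)): d=H[a]-H[b]; print("lug yaw",np.degrees(np.arctan2(d[1],d[0])),np.hypot(*d))
for z in(.07,.075,.08):
    A,B=[ray("top",f(*p),z)[:2] for p in[(136,296),(481,184)]]; d=A-B; print(z,A,B,(A+B)/2,np.degrees(np.arctan2(d[1],d[0])),np.hypot(*d))
g=lambda x,y:(225+(x+.5)/10-.5,160+(y+.5)/10-.5)
print("side pin base",ray("side",g(257,372),.058),"tip",ray("side",g(258,318),.08))
print("side head", ray("side",g(210,95),.05),"top head",[ray("top",f(650,133),.045)])
E
```

```text
[[0.56656277 0.12988256]
 [0.5951724  0.04426397]
 [0.51360125 0.11210142]
 [0.5413054  0.02608177]] [0.55416046 0.07808243]
lug yaw 108.47715994799316 0.09027211393603032
lug yaw 107.852070601857 0.09037089954938449
0.07 [0.53379265 0.1378549 ] [0.57189019 0.02004693] [0.55284142 0.07895092] 107.92052299949877 0.12381494286681252
0.075 [0.53325953 0.13772479] [0.5712094  0.02037345] [0.55223446 0.07904912] 107.92052299949876 0.12333502908527787
0.08 [0.53272641 0.13759468] [0.57052862 0.02069997] [0.55162751 0.07914732] 107.92052299949874 0.12285511530374318
side pin base [0.53433488 0.13705771 0.058     ] tip [0.53188306 0.142696   0.08      ]
side head [ 0.59058903 -0.03129615  0.05      ] top head [array([ 0.59303561, -0.04063275,  0.045     ])]
```

Estimates: seat (0.5537, 0.0783) with yaw 108°, plate (0.5323, −0.2556) with yaw −9.65°, upper (0.4793, 0.333) with yaw 0°. I'm moving over the plate now.

>>> {"method": "jog_arm", "body": {
  "motion": [
    [-0.0288,-0.0337,0,0,0,0,1],
    [-0.0288,-0.0337,0,0,0,0,1],
    [-0.0288,-0.0337,0,0,0,0,1],
    [-0.0288,-0.0337,0,0,0,0,1],
    [-0.0288,-0.0337,0,0,0,0,1]
  ],
  "squeeze": 30
}}

```text
time_s: 0.6
ee_pos: [0.2291, 0.3358, 0.2052]
eef_rot: [-3.141, -0.0, 2.907]
force: [0.9, 0.7, 0.4]
grip_width: 0.0944
grip_force: 0.0
```

>>> {"method": "jog_arm", "body": {
  "motion": [
    [-0.0288,-0.0337,0,0,0,0,1],
    [-0.0288,-0.0337,0,0,0,0,1],
    [-0.0288,-0.0337,0,0,0,0,1],
    [-0.0288,-0.0337,0,0,0,0,1],
    [-0.0288,-0.0337,0,0,0,0,1]
  ]
}}

```text
time_s: 1.1
ee_pos: [0.3299, 0.1384, 0.2055]
eef_rot: [3.141, 0.0, 2.907]
force: [0.6, 0.7, 0.5]
grip_width: 0.0943
grip_force: 0.0
```

>>> {"method": "jog_arm", "body": {
  "motion": [
    [-0.0288,-0.0337,0,0,0,0,1],
    [-0.0288,-0.0337,0,0,0,0,1],
    [-0.0288,-0.0337,0,0,0,0,1],
    [-0.0288,-0.0337,0,0,0,0,1],
    [-0.0288,-0.0337,0,0,0,0,1]
  ]
}}

```text
time_s: 1.6
ee_pos: [0.4309, -0.0592, 0.2054]
eef_rot: [3.142, -0.0, 2.906]
force: [0.6, 0.4, -0.1]
grip_width: 0.094
grip_force: 0.0
```

>>> {"method": "jog_arm", "body": {
  "motion": [
    [-0.0288,-0.0337,0,0,0,0,1],
    [-0.0288,-0.0337,0,0,0,0,1],
    [-0.0288,-0.0337,0,0,0,0,1],
    [-0.0288,-0.0337,0,0,0,0,1],
    [-0.0288,-0.0337,0,0,0,-0.066,1]
  ]
}}

```text
time_s: 2.1
ee_pos: [0.5318, -0.2564, 0.205]
eef_rot: [3.141, -0.001, 2.973]
force: [0.8, 0.3, -0.0]
grip_width: 0.0939
grip_force: 0.0
```

```bash
cat >> h.py <<'E'
from scipy.spatial.transform import Rotation as Ro
def plan(x,y,z,yawdeg):
    o=ctrl.get_obs(); R=Ro.from_euler('xyz',o['eef_rot']).as_matrix()
    T=Ro.from_euler('xyz',[np.pi,0,np.radians(yawdeg)]).as_matrix()
    print("t",o['time_s'],"pos",o['ee_pos'].round(4),"rpy",np.degrees(o['eef_rot']).round(2),"F",np.round(o['force'],2),"M",np.round(o['moment'],2),"grip",round(o['grip_width'],4),round(o['grip_force'],1))
    print("shift",(R.T@(np.array([x,y,z])-o['ee_pos'])).round(4),"shift in target frame",(T.T@(np.array([x,y,z])-o['ee_pos'])).round(4),"rot",Ro.from_matrix(R.T@T).as_rotvec().round(4))
E
python3 -c "
from h import *
plan(.5323,-.2556,.012,170.35)"
```

```text
t 2.1 pos [ 0.5318 -0.2564  0.205 ] rpy [ 1.7999e+02 -3.0000e-02  1.7034e+02] F [ 0.84  0.27 -0.04] M [-0.03  0.04  0.04] grip 0.0939 0.0
shift [-0.0005  0.0008  0.193 ] shift in target frame [-0.0004  0.0008  0.193 ] rot [ 0.0003 -0.0005 -0.0003]
```

>>> {"method": "jog_arm", "body": {
  "motion": [
    [0,0.0008,0.048,0,0,0,1],
    [0,0,0.048,0,0,0,1],
    [0,0,0.045,0,0,0,1],
    [0,0,0.03,0,0,0,1],
    [0,0,0.022,0,0,0,1]
  ]
}}

```text
time_s: 2.6
ee_pos: [0.5304, -0.2533, 0.0096]
eef_rot: [3.141, -0.003, 2.973]
force: [0.4, -0.5, 0.9]
grip_width: 0.0942
grip_force: 0.0
```

>>> {"method": "jog_arm", "body": {
  "motion": [
    [0,0,0,0,0,0,-0.3],
    [0,0,0,0,0,0,-1],
    [0,0,0,0,0,0,-1],
    [0,0,0,0,0,0,-1],
    [0,0,0,0,0,0,-1]
  ]
}}

```text
time_s: 3.1
ee_pos: [0.532, -0.2543, 0.0136]
eef_rot: [-3.141, 0.002, 2.973]
force: [-1.0, -2.3, 1.7]
grip_width: 0.0573
grip_force: 1.5
```

>>> {"method": "jog_arm", "body": {
  "motion": [
    [0,0,0,0,0,0,-1],
    [0,0,0,0,0,0,-1],
    [0,0,-0.01,0,0,0,-1],
    [0,0,-0.02,0,0,0,-1],
    [0,0,-0.03,0,0,0,-1]
  ]
}}

```text
time_s: 3.6
ee_pos: [0.5305, -0.2531, 0.0721]
eef_rot: [3.14, -0.003, 2.973]
force: [-0.4, 0.6, -2.1]
grip_width: 0.0554
grip_force: 30.0
```

>>> {"method": "jog_arm", "body": {
  "motion": [
    [0,0,-0.03,0,0,0,-1],
    [0,0,-0.03,0,0,0,-1],
    [0,0,-0.02,0,0,0,-1],
    [0,0,0,0,0,0,-1],
    [0,0,0,0,0,0,-1]
  ]
}}

```text
time_s: 4.1
ee_pos: [0.5312, -0.2535, 0.1518]
eef_rot: [3.141, -0.001, 2.973]
force: [-0.6, 0.2, -3.6]
grip_width: 0.0552
grip_force: 30.0
```

```bash
python3 -c "
from h import *
plan(.5537,.0783,.130,108)"
```

```text
t 4.1 pos [ 0.5312 -0.2535  0.1518] rpy [ 1.7998e+02 -4.0000e-02  1.7033e+02] F [-0.58  0.22 -3.64] M [0.02 0.02 0.03] grip 0.0552 30.0
shift [0.0335 0.3309 0.0219] shift in target frame [0.3086 0.124  0.0218] rot [-0.0000e+00 -8.0000e-04  1.0879e+00]
```

>>> {"method": "jog_arm", "body": {
  "motion": [
    [0.0033,0.02,0,0,0,0,-1],
    [0.0033,0.036,0,0,0,0,-1],
    [0.0033,0.04,0,0,0,0,-1],
    [0.0033,0.04,0,0,0,0,-1],
    [0.0033,0.04,0,0,0,0,-1]
  ]
}}

```text
time_s: 4.6
ee_pos: [0.5439, -0.0759, 0.1507]
eef_rot: [3.141, -0.003, 2.972]
force: [0.5, 0.7, -3.1]
grip_width: 0.0549
grip_force: 30.0
```

>>> {"method": "jog_arm", "body": {
  "motion": [
    [0.0033,0.04,0,0,0,0,-1],
    [0.0033,0.04,0,0,0,0,-1],
    [0.0033,0.035,0,0,0,0,-1],
    [0.0033,0.025,0,0,0,0,-1],
    [0.0033,0.015,0,0,0,0,-1]
  ]
}}

```text
time_s: 5.1
ee_pos: [0.5537, 0.0798, 0.1507]
eef_rot: [-3.141, -0.003, 2.974]
force: [-0.2, -1.2, -4.0]
grip_width: 0.0553
grip_force: 30.0
```

>>> {"method": "jog_arm", "body": {
  "motion": [
    [0,0,0,0,0,0.08,-1],
    [0,0,0,0,0,0.13,-1],
    [0,0,0,0,0,0.13,-1],
    [0,0,0,0,0,0.13,-1],
    [0,0,0,0,0,0.13,-1]
  ]
}}

```text
time_s: 5.6
ee_pos: [0.554, 0.0775, 0.1512]
eef_rot: [-3.14, -0.001, 2.367]
force: [0.5, 0.2, -2.7]
grip_width: 0.0556
grip_force: 30.0
```

>>> {"method": "jog_arm", "body": {
  "motion": [
    [0,0,0,0,0,0.13,-1],
    [0,0,0,0,0,0.13,-1],
    [0,0,0,0,0,0.13,-1],
    [0,0,0,0,0,0.098,-1],
    [0,0,0,0,0,0,-1]
  ]
}}

```text
time_s: 6.1
ee_pos: [0.5541, 0.0775, 0.1514]
eef_rot: [-3.14, -0.0, 1.883]
force: [-1.0, 0.4, -2.6]
grip_width: 0.0552
grip_force: 30.0
```

```bash
python3 -c "
from h import *
plan(.5537,.0783,.10,108)
for n in('top','side'):
    im=ctrl.camera(n)[:,:,::-1]; cv2.imwrite('pics/%s1.png'%n,im)
    u,v=proj(n,(.5537,.0783,.1)).astype(int); print(n,u,v)
    c=im[v-45:v+45,u-60:u+60]; cv2.imwrite('pics/%s1c.png'%n,cv2.resize(c,(400,300),interpolation=cv2.INTER_CUBIC))
cv2.imwrite('pics/both1.png',np.hstack([cv2.imread('pics/top1c.png'),cv2.imread('pics/side1c.png')]))
"
```

```text
t 6.1 pos [0.5541 0.0775 0.1514] rpy [-1.7990e+02 -2.0000e-02  1.0787e+02] F [-1.03  0.42 -2.55] M [-0.04  0.08  0.01] grip 0.0552 30.0
shift [ 0.0009 -0.0001  0.0514] shift in target frame [ 0.0009 -0.0001  0.0514] rot [-0.0017 -0.0003 -0.0023]
top 264 174
side 248 173
```

View pics/both1.png

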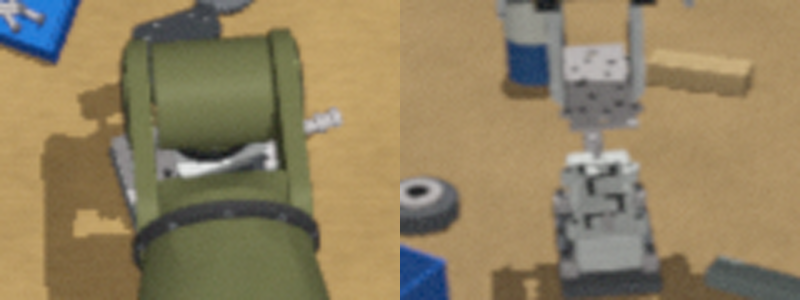

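The top view is blocked by the arm. The side view shows the plate held over the lower half, with its near edge at about (600,122) and far edge at about (597,47) in the montage. I'll check for tilt against the projection of a level plate.

```bash
python3 -c "
from h import *
ax=np.array([np.cos(np.radians(107.9)),np.sin(np.radians(107.9)),0]); w=np.array([-ax[1],ax[0],0])
c=np.array([.5541,.0775,.1514+.0125+.004])
for s in(-1,1):
  for e in (0,-1,1):
    p=proj('side',c+s*.075*ax+e*.028*w); print('end',s,e,(400+(p[0]-188)*400/120).round(0),((p[1]-128)*300/90).round(0))
im=cv2.imread('pics/side1.png')[138:172,235:262]
cv2.imwrite('pics/z.png',cv2.resize(im,None,fx=16,fy=16,interpolation=cv2.INTER_CUBIC))
"
```

```text
end -1 0 591.0 44.0
end -1 -1 560.0 46.0
end -1 1 622.0 42.0
end 1 0 603.0 124.0
end 1 -1 569.0 126.0
end 1 1 637.0 122.0
```

View pics/z.png

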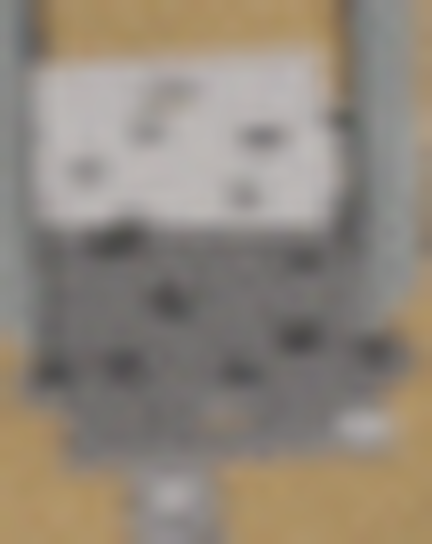

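The holes show bench colour at (172,92) and (228,415), and the outline matches a level plate. I'll work out the plate centre from the holes.

```bash
python3 -c "
from h import *
g=lambda x,y:(235+(x+.5)/16-.5,138+(y+.5)/16-.5)
for z in (.1655,):
  A=ray('side',g(228,417),z);B=ray('side',g(172,92),z);d=A-B;print(A,B,(A+B)/2,np.degrees(np.arctan2(d[1],d[0])),np.hypot(d[0],d[1]))
o=ctrl.get_obs();print(o['ee_pos'],np.degrees(o['eef_rot']))"
```

```text
[0.53494708 0.13556626 0.1655    ] [0.57491139 0.01556677 0.1655    ] [0.55492923 0.07556652 0.1655    ] 108.4196841513891 0.12647933937442601
[0.55424394 0.07767047 0.15175158] [-1.79931672e+02 -1.57516109e-02  1.08140751e+02]
```

>>> {"method": "jog_arm", "body": {
  "motion": [
    [0.0025,0,0.02,0,0,0,-1],
    [0,0,0.025,0,0,0,-1],
    [0,0,0.02,0,0,0,-1],
    [0,0,0.01,0,0,0,-1],
    [0,0,0,0,0,0,-1]
  ]
}}

```text
time_s: 6.7
ee_pos: [0.5531, 0.0802, 0.0762]
eef_rot: [-3.139, -0.001, 1.886]
force: [-0.0, -0.1, -3.5]
grip_width: 0.055
grip_force: 30.0
```

>>> {"method": "jog_arm", "body": {
  "motion": [
    [0,0,0.004,0,0,0,-1],
    [0,0,0.004,0,0,0,-1],
    [0,0,0.004,0,0,0,-1],
    [0,0,0,0,0,0,-1],
    [0,0,0,0,0,0,-1]
  ]
}}

```text
time_s: 7.2
ee_pos: [0.5539, 0.0804, 0.0656]
eef_rot: [3.141, 0.0, 1.885]
force: [0.4, 0.9, -3.2]
grip_width: 0.0553
grip_force: 30.0
```

```bash
python3 -c "
from h import *
plan(.5529,.0801,.0455,108)
im=ctrl.camera('side')[:,:,::-1]; cv2.imwrite('pics/side2.png',im)
cv2.imwrite('pics/z2.png',cv2.resize(im[155:215,220:280],None,fx=10,fy=10,interpolation=cv2.INTER_CUBIC))"
```

```text
t 7.2 pos [0.5539 0.0804 0.0656] rpy [179.99   0.   108.  ] F [ 0.36  0.94 -3.19] M [-0.06  0.04 -0.  ] grip 0.0553 30.0
shift [ 0.     -0.001   0.0201] shift in target frame [-0.     -0.001   0.0201] rot [ 0.0002  0.0001 -0.    ]
```

View pics/z2.png

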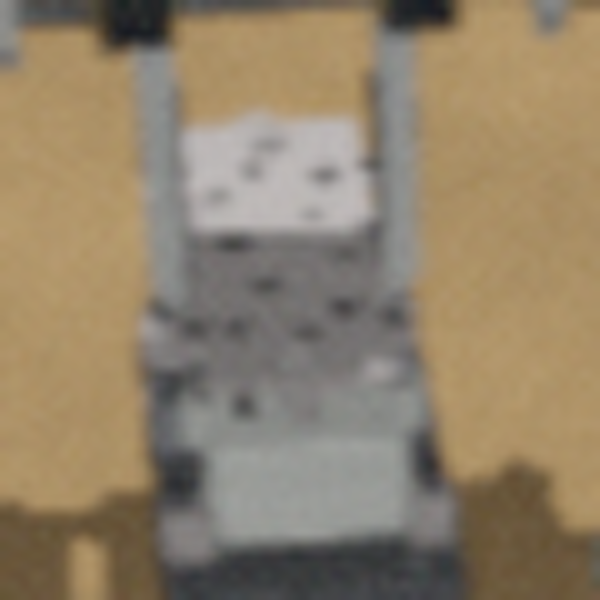

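The plate sits just at the pin tips. The near pin is visible under its edge at (310,400), in line with the plate's centreline, and there's no contact force. I'm lowering slowly.

>>> {"method": "jog_arm", "body": {
  "motion": [
    [0,-0.0005,0.002,0,0,0,-1],
    [0,0,0.002,0,0,0,-1],
    [0,0,0.002,0,0,0,-1],
    [0,0,0.002,0,0,0,-1],
    [0,0,0,0,0,0,-1]
  ]
}}

```text
time_s: 7.75
ee_pos: [0.5533, 0.0799, 0.0571]
eef_rot: [-3.141, 0.0, 1.885]
force: [0.8, -2.8, -3.2]
grip_width: 0.055
grip_force: 30.0
```

```bash
python3 -c "
from h import *
plan(.5532,.0802,.0455,108)"
```

```text
t 7.75 pos [0.5533 0.0799 0.0571] rpy [-1.7998e+02  2.0000e-02  1.0799e+02] F [ 0.82 -2.76 -3.22] M [-0.72 -0.08  0.04] grip 0.055 30.0
shift [0.0003 0.     0.0116] shift in target frame [0.0003 0.     0.0116] rot [-0.0004  0.0003 -0.0002]
```

Sideways force of −2.8 N means the pins are in the holes and push toward −x of the tool. I'll ease back 1 mm and go on.

>>> {"method": "jog_arm", "body": {
  "motion": [
    [-0.001,0,0,0,0,0,-1],
    [0,0,0.002,0,0,0,-1],
    [0,0,0.002,0,0,0,-1],
    [0,0,0,0,0,0,-1],
    [0,0,0,0,0,0,-1]
  ]
}}

```text
time_s: 8.25
ee_pos: [0.5536, 0.0794, 0.0534]
eef_rot: [-3.141, -0.0, 1.885]
force: [0.3, 0.2, -2.4]
grip_width: 0.0552
grip_force: 30.0
```

```bash
python3 -c "
from h import *
plan(.5532,.0792,.0455,108)"
```

```text
t 8.25 pos [0.5536 0.0794 0.0534] rpy [-1.7999e+02 -1.0000e-02  1.0800e+02] F [ 0.32  0.18 -2.42] M [-0.08  0.04  0.02] grip 0.0552 30.0
shift [-0.0001 -0.0004  0.0079] shift in target frame [-0.0001 -0.0004  0.0079] rot [-0.0001 -0.0001 -0.0001]
```

>>> {"method": "jog_arm", "body": {
  "motion": [
    [-0.0004,0,0.0015,0,0,0,-1],
    [0,0,0.0015,0,0,0,-1],
    [0,0,0.0015,0,0,0,-1],
    [0,0,0.001,0,0,0,-1],
    [0,0,0,0,0,0,-1]
  ]
}}

```text
time_s: 8.75
ee_pos: [0.5536, 0.0789, 0.0477]
eef_rot: [-3.141, -0.0, 1.885]
force: [-0.2, -0.4, -3.7]
grip_width: 0.0553
grip_force: 30.0
```

>>> {"method": "jog_arm", "body": {
  "motion": [
    [0,0,0.0007,0,0,0,-1],
    [0,0,0.0007,0,0,0,-1],
    [0,0,0,0,0,0,-1]
  ]
}}

```text
time_s: 9.05
ee_pos: [0.5538, 0.0789, 0.0466]
eef_rot: [3.141, 0.0, 1.885]
force: [-0.5, -0.2, -2.9]
grip_width: 0.055
grip_force: 30.0
```

>>> {"method": "jog_arm", "body": {
  "motion": [
    [0,0,0.0007,0,0,0,-1],
    [0,0,0,0,0,0,-1]
  ]
}}

```text
time_s: 9.25
ee_pos: [0.5538, 0.0789, 0.0465]
eef_rot: [3.141, 0.0, 1.885]
force: [-4.0, 0.3, 5.7]
grip_width: 0.0554
grip_force: 30.0
```

The plate has touched down (force −3 to +6 N). I'm letting go and backing off.

>>> {"method": "jog_arm", "body": {
  "motion": [
    [0,0,0,0,0,0,0.5],
    [0,0,0,0,0,0,0.5],
    [0,0,0,0,0,0,0.5],
    [0,0,-0.03,0,0,0,0.5],
    [0,0,-0.04,0,0,0,1]
  ]
}}

```text
time_s: 9.75
ee_pos: [0.5528, 0.0788, 0.1151]
eef_rot: [-3.138, -0.001, 1.885]
force: [0.6, -0.2, 0.1]
grip_width: 0.0752
grip_force: 0.0
```

>>> {"method": "jog_arm", "body": {
  "motion": [
    [0,0,-0.045,0,0,0,1],
    [0,0,-0.04,0,0,0,1],
    [0,0,0,0,0,-0.14,1],
    [0,0,0,0,0,-0.14,1],
    [0,0,0,0,0,-0.14,1]
  ]
}}

```text
time_s: 10.25
ee_pos: [0.5538, 0.0789, 0.2011]
eef_rot: [3.141, 0.0, 2.311]
force: [-0.4, 0.4, 0.2]
grip_width: 0.094
grip_force: 0.0
```

>>> {"method": "jog_arm", "body": {
  "motion": [
    [0,0,0,0,0,-0.14,1],
    [0,0,0,0,0,-0.14,1],
    [0,0,0,0,0,-0.14,1],
    [0,0,0,0,0,-0.14,1],
    [0,0,0,0,0,-0.14,1]
  ]
}}

```text
time_s: 10.75
ee_pos: [0.5538, 0.0789, 0.2008]
eef_rot: [3.142, 0.0, 3.011]
force: [-0.4, -0.5, 0.4]
grip_width: 0.0942
grip_force: 0.0
```

>>> {"method": "jog_arm", "body": {
  "motion": [
    [0,0,0,0,0,-0.136,1],
    [0,0,0,0,0,0,1]
  ]
}}

```text
time_s: 10.95
ee_pos: [0.5538, 0.0789, 0.2008]
eef_rot: [-3.142, -0.0, -3.14]
force: [-0.9, -0.4, -1.1]
grip_width: 0.0939
grip_force: 0.0
```

```bash
python3 -c "
from h import *
plan(.4793,.3332,.030,180)"
```

```text
t 10.95 pos [0.5538 0.0789 0.2008] rpy [-180.     -0.   -179.92] F [-0.93 -0.4  -1.09] M [ 0.06  0.02 -0.  ] grip 0.0939 0.0
shift [0.0741 0.2544 0.1708] shift in target frame [0.0745 0.2543 0.1708] rot [-0.     -0.      0.0014]
```

>>> {"method": "jog_arm", "body": {
  "motion": [
    [0.0074,0.025,0,0,0,0,1],
    [0.0125,0.043,0,0,0,0,1],
    [0.0135,0.0465,0,0,0,0,1],
    [0.0135,0.0465,0,0,0,0,1],
    [0.0135,0.0465,0,0,0,0,1]
  ]
}}

```text
time_s: 11.45
ee_pos: [0.4927, 0.2882, 0.201]
eef_rot: [3.141, 0.0, 3.136]
force: [0.0, 0.5, -0.9]
grip_width: 0.0944
grip_force: 0.0
```

>>> {"method": "jog_arm", "body": {
  "motion": [
    [0.0138,0.0465,0,0,0,0,1],
    [0,0,0.04,0,0,0,1],
    [0,0,0.045,0,0,0,1],
    [0,0,0.045,0,0,0,1],
    [0,0,0,0,0,0,1]
  ]
}}

```text
time_s: 11.95
ee_pos: [0.4771, 0.3315, 0.0655]
eef_rot: [-3.137, -0.008, 3.137]
force: [0.3, 0.8, 0.5]
grip_width: 0.0937
grip_force: 0.0
```

```bash
python3 - <<'E'
from h import *
plan(.4793,.3332,.030,180)
im=ctrl.camera('top')[:,:,::-1].copy(); cv2.imwrite('pics/top3.png',im)
hsv=cv2.cvtColor(im,cv2.COLOR_BGR2HSV)
m=((hsv[...,1]<50)&(hsv[...,2]>150)).astype(np.uint8); m[:, :230]=0;m[:,315:]=0;m[:150]=0;m[205:]=0
m=cv2.morphologyEx(m,cv2.MORPH_CLOSE,np.ones((5,5),np.uint8)); m=cv2.morphologyEx(m,cv2.MORPH_OPEN,np.ones((7,7),np.uint8))
k=max(cv2.findContours(m,cv2.RETR_EXTERNAL,cv2.CHAIN_APPROX_NONE)[0],key=cv2.contourArea)
P=np.array([ray("top",p[0],.062)[:2] for p in k]).astype(np.float32)
M2=cv2.moments((P*1e4).reshape(-1,1,2)); print(np.array([M2['m10'],M2['m01']])/M2['m00']/1e4,np.degrees(.5*np.arctan2(2*M2['mu11'],M2['mu20']-M2['mu02'])),cv2.minAreaRect(P*1000))
c1=cv2.resize(im[150:205,230:315],(600,388),interpolation=cv2.INTER_CUBIC)
cv2.imwrite('pics/c3.png',c1)
E
```

```text
t 11.95 pos [0.4771 0.3315 0.0655] rpy [-179.72   -0.46  179.74] F [0.3  0.78 0.48] M [ 0.02 -0.01  0.04] grip 0.0937 0.0
shift [-0.0025  0.0019  0.0355] shift in target frame [-0.0022  0.0017  0.0355] rot [-0.0049 -0.008  -0.0044]
[0.55373509 0.07789661] -72.08290024936487 ((553.323486328125, 74.27069091796875), (76.4540023803711, 159.4298858642578), 17.798070907592773)
```

View pics/c3.png

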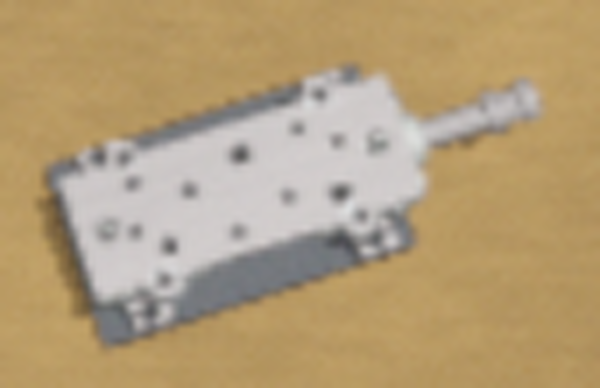

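The plate lies on the lower half, with the pins through both guide holes at (107,230) and (377,142). I'm gripping the upper half.

>>> {"method": "jog_arm", "body": {
  "motion": [
    [0,0,0.02,0,0,0,1],
    [0,0,0.0155,0,0,0,1],
    [0,0,0,0,0,0,0.4],
    [0,0,0,0,0,0,-0.3],
    [0,0,0,0,0,0,-1]
  ]
}}

```text
time_s: 12.5
ee_pos: [0.4803, 0.3333, 0.0367]
eef_rot: [3.141, 0.002, 3.14]
force: [-0.4, 0.0, 0.3]
grip_width: 0.0736
grip_force: 0.0
```

>>> {"method": "jog_arm", "body": {
  "motion": [
    [0,0,0,0,0,0,-1],
    [0,0,0,0,0,0,-1],
    [0,0,0,0,0,0,-1],
    [0,0,0,0,0,0,-1],
    [0,0,0,0,0,0,-1]
  ]
}}

```text
time_s: 13.0
ee_pos: [0.4799, 0.333, 0.0359]
eef_rot: [3.141, 0.0, 3.141]
force: [-2.0, -1.6, 6.0]
grip_width: 0.0557
grip_force: 30.0
```

```bash
python3 -c "
from h import *
plan(.4793,.3332,.030,180)"
```

```text
t 13.0 pos [0.4799 0.333  0.0359] rpy [1.7999e+02 3.0000e-02 1.7995e+02] F [-2.01 -1.61  6.04] M [-0.34  0.25 -0.01] grip 0.0557 30.0
shift [0.0006 0.0002 0.0059] shift in target frame [0.0006 0.0002 0.0059] rot [ 0.0002  0.0005 -0.0008]
```

>>> {"method": "jog_arm", "body": {
  "motion": [
    [0,0,-0.01,0,0,0,-1],
    [0,0,-0.03,0,0,0,-1],
    [0,0,-0.04,0,0,0,-1],
    [0,0,-0.03,0,0,0,-1],
    [0,0,-0.01,0,0,0,-1]
  ]
}}

```text
time_s: 13.5
ee_pos: [0.4804, 0.3335, 0.1586]
eef_rot: [3.139, 0.004, 3.141]
force: [-0.5, -0.2, -5.2]
grip_width: 0.0559
grip_force: 30.0
```

>>> {"method": "jog_arm", "body": {
  "motion": [
    [0,0,0,0,0,0,-1],
    [0,0,0,0,0,0,-1]
  ]
}}

```text
time_s: 13.7
ee_pos: [0.4791, 0.3326, 0.1535]
eef_rot: [-3.14, -0.002, 3.141]
force: [0.7, -0.3, -4.5]
grip_width: 0.0556
grip_force: 30.0
```

```bash
python3 -c "
from h import *
plan(.5538,.0788,.15,108)"
```

```text
t 13.7 pos [0.4791 0.3326 0.1535] rpy [-1.7992e+02 -1.3000e-01  1.7995e+02] F [ 0.67 -0.35 -4.53] M [ 0.02 -0.02  0.  ] grip 0.0556 30.0
shift [-0.0749 -0.2537  0.0037] shift in target frame [-0.2644 -0.0074  0.0035] rot [-2.6000e-03 -1.1000e-03  1.2558e+00]
```

>>> {"method": "jog_arm", "body": {
  "motion": [
    [-0.0075,-0.0255,0,0,0,0,-1],
    [-0.0105,-0.0356,0,0,0,0,-1],
    [-0.0112,-0.038,0,0,0,0,-1],
    [-0.0112,-0.038,0,0,0,0,-1],
    [-0.0112,-0.038,0,0,0,0,-1]
  ]
}}

```text
time_s: 14.2
ee_pos: [0.5307, 0.1562, 0.1533]
eef_rot: [-3.141, -0.003, 3.141]
force: [0.7, 0.1, -4.0]
grip_width: 0.0556
grip_force: 30.0
```

>>> {"method": "jog_arm", "body": {
  "motion": [
    [-0.0105,-0.0356,0,0,0,0,-1],
    [-0.0083,-0.0285,0,0,0,0,-1],
    [-0.0045,-0.0154,0,0,0,0,-1],
    [0,0,0,0,0,0.07,-1],
    [0,0,0,0,0,0.13,-1]
  ]
}}

```text
time_s: 14.7
ee_pos: [0.5539, 0.0781, 0.1537]
eef_rot: [-3.141, -0.002, 2.937]
force: [0.4, 0.1, -4.8]
grip_width: 0.0556
grip_force: 30.0
```

>>> {"method": "jog_arm", "body": {
  "motion": [
    [0,0,0,0,0,0.13,-1],
    [0,0,0,0,0,0.13,-1],
    [0,0,0,0,0,0.13,-1],
    [0,0,0,0,0,0.13,-1],
    [0,0,0,0,0,0.13,-1]
  ]
}}

```text
time_s: 15.2
ee_pos: [0.5538, 0.0788, 0.1538]
eef_rot: [-3.14, -0.002, 2.286]
force: [0.2, -0.0, -4.0]
grip_width: 0.0556
grip_force: 30.0
```

>>> {"method": "jog_arm", "body": {
  "motion": [
    [0,0,0,0,0,0.13,-1],
    [0,0,0,0,0,0.13,-1],
    [0,0,0,0,0,0.1,-1],
    [0,0,0,0,0,0.047,-1],
    [0,0,0,0,0,0,-1]
  ]
}}

```text
time_s: 15.7
ee_pos: [0.5539, 0.0787, 0.154]
eef_rot: [-3.14, -0.001, 1.884]
force: [-0.2, 0.5, -4.5]
grip_width: 0.0558
grip_force: 30.0
```

>>> {"method": "jog_arm", "body": {
  "motion": [
    [0,0,0,0,0,0,-1]
  ]
}}

```text
time_s: 15.8
ee_pos: [0.5541, 0.0786, 0.1544]
eef_rot: [-3.14, -0.0, 1.886]
force: [0.4, 0.4, -4.1]
grip_width: 0.056
grip_force: 30.0
```

```bash
python3 -c "
from h import *
plan(.5538,.0779,.095,108)"
```

```text
t 15.8 pos [0.5541 0.0786 0.1544] rpy [-1.7991e+02 -3.0000e-02  1.0805e+02] F [ 0.4   0.37 -4.08] M [-0.04  0.02 -0.01] grip 0.056 30.0
shift [-0.0006 -0.0004  0.0594] shift in target frame [-0.0006 -0.0005  0.0594] rot [-0.0015 -0.0004  0.0008]
```

>>> {"method": "jog_arm", "body": {
  "motion": [
    [-0.0006,-0.0004,0.015,0,0,0,-1],
    [0,0,0.02,0,0,0,-1],
    [0,0,0.015,0,0,0,-1],
    [0,0,0.008,0,0,0,-1],
    [0,0,0,0,0,0,-1]
  ]
}}

```text
time_s: 16.3
ee_pos: [0.5537, 0.0777, 0.0963]
eef_rot: [-3.14, -0.001, 1.885]
force: [-0.7, 0.3, -5.5]
grip_width: 0.0556
grip_force: 30.0
```

>>> {"method": "jog_arm", "body": {
  "motion": [
    [0,0,0.002,0,0,0,-1],
    [0,0,0.002,0,0,0,-1],
    [0,0,0.002,0,0,0,-1],
    [0,0,0.002,0,0,0,-1],
    [0,0,0,0,0,0,-1]
  ]
}}

```text
time_s: 16.8
ee_pos: [0.5542, 0.0776, 0.0892]
eef_rot: [-3.141, -0.0, 1.884]
force: [-0.1, 0.1, -5.3]
grip_width: 0.0559
grip_force: 30.0
```

```bash
python3 -c "
from h import *
plan(.5538,.0779,.073,108)"
```

```text
t 16.8 pos [0.5542 0.0776 0.0892] rpy [-179.99   -0.    107.93] F [-0.12  0.14 -5.32] M [-0.12  0.03  0.  ] grip 0.0559 30.0
shift [ 0.0004 -0.0002  0.0162] shift in target frame [ 0.0004 -0.0003  0.0162] rot [-0.0002 -0.     -0.0012]
```

>>> {"method": "jog_arm", "body": {
  "motion": [
    [0,0,0.002,0,0,0,-1],
    [0,0,0.002,0,0,0,-1],
    [0,0,0.002,0,0,0,-1],
    [0,0,0.001,0,0,0,-1],
    [0,0,0,0,0,0,-1]
  ]
}}

```text
time_s: 17.3
ee_pos: [0.5542, 0.0776, 0.0821]
eef_rot: [-3.141, -0.0, 1.884]
force: [-0.4, 0.7, -3.9]
grip_width: 0.0555
grip_force: 30.0
```

```bash
python3 -c "
from h import *
plan(.5538,.0779,.073,108)"
```

```text
t 17.3 pos [0.5542 0.0776 0.0821] rpy [-179.98   -0.    107.94] F [-0.36  0.7  -3.9 ] M [-0.04 -0.02 -0.01] grip 0.0555 30.0
shift [ 0.0004 -0.0003  0.0091] shift in target frame [ 0.0004 -0.0003  0.0091] rot [-0.0003 -0.     -0.0011]
```

>>> {"method": "jog_arm", "body": {
  "motion": [
    [0,0,0.002,0,0,0,-1],
    [0,0,0.002,0,0,0,-1],
    [0,0,0.0015,0,0,0,-1],
    [0,0,0.001,0,0,0,-1],
    [0,0,0,0,0,0,-1]
  ]
}}

```text
time_s: 17.8
ee_pos: [0.5542, 0.0776, 0.0757]
eef_rot: [-3.141, -0.0, 1.884]
force: [-0.1, -0.2, -4.1]
grip_width: 0.0558
grip_force: 30.0
```

>>> {"method": "jog_arm", "body": {
  "motion": [
    [0,0,0.001,0,0,0,-1],
    [0,0,0.001,0,0,0,-1],
    [0,0,0,0,0,0,-1]
  ]
}}

```text
time_s: 18.1
ee_pos: [0.5542, 0.0776, 0.0737]
eef_rot: [-3.141, 0.0, 1.884]
force: [-0.3, 0.3, -4.2]
grip_width: 0.0558
grip_force: 30.0
```

>>> {"method": "jog_arm", "body": {
  "motion": [
    [0,0,0.0008,0,0,0,-1],
    [0,0,0,0,0,0,-1]
  ]
}}

```text
time_s: 18.3
ee_pos: [0.5542, 0.0776, 0.073]
eef_rot: [-3.141, -0.0, 1.884]
force: [0.3, 0.1, -4.3]
grip_width: 0.0556
grip_force: 30.0
```

>>> {"method": "jog_arm", "body": {
  "motion": [
    [0,0,0.0006,0,0,0,-1],
    [0,0,0,0,0,0,-1]
  ]
}}

```text
time_s: 18.5
ee_pos: [0.5543, 0.0776, 0.0729]
eef_rot: [3.141, 0.0, 1.884]
force: [-3.7, -1.0, 2.3]
grip_width: 0.0557
grip_force: 30.0
```

Touchdown came at the expected height. I'm releasing, lifting, and moving over the valve head.

>>> {"method": "jog_arm", "body": {
  "motion": [
    [0,0,0,0,0,0,0.5],
    [0,0,0,0,0,0,0.5],
    [0,0,0,0,0,0,0.5],
    [0,0,-0.02,0,0,0,0.5],
    [0,0,-0.035,0,0,0,0.5]
  ]
}}

```text
time_s: 19.0
ee_pos: [0.5532, 0.0775, 0.1262]
eef_rot: [-3.138, -0.001, 1.884]
force: [-0.5, 0.3, 1.0]
grip_width: 0.0702
grip_force: 0.0
```

>>> {"method": "jog_arm", "body": {
  "motion": [
    [0,0,-0.02,0,0,0,0.5],
    [-0.02,0,0,0,0,0,0.1],
    [-0.035,0,0,0,0,0,0.1],
    [-0.035,0,0,0,0,0,0.1],
    [-0.025,0,0,0,0,0,0.1]
  ]
}}

```text
time_s: 19.5
ee_pos: [0.5902, -0.0336, 0.1476]
eef_rot: [3.141, 0.0, 1.883]
force: [0.3, -0.7, -0.4]
grip_width: 0.052
grip_force: 0.0
```

>>> {"method": "jog_arm", "body": {
  "motion": [
    [-0.01,0,0,0,0,0,0.1],
    [0,0,0,0,0,0,0.1]
  ]
}}

```text
time_s: 19.7
ee_pos: [0.5928, -0.042, 0.1473]
eef_rot: [-3.142, -0.0, 1.882]
force: [0.9, 0.5, -0.5]
grip_width: 0.0515
grip_force: 0.0
```

```bash
python3 - <<'E'
from h import *
plan(.5925,-.0412,.022,108)
im=ctrl.camera('side')[:,:,::-1]; cv2.imwrite('pics/side4.png',im)
cv2.imwrite('pics/z4.png',cv2.resize(im[140:220,220:300],(600,600),interpolation=cv2.INTER_CUBIC))
E
```

```text
t 19.7 pos [ 0.5928 -0.042   0.1473] rpy [-180.     -0.    107.85] F [ 0.86  0.51 -0.53] M [-0.03  0.05  0.  ] grip 0.0515 0.0
shift [ 8.000e-04 -1.000e-04  1.253e-01] shift in target frame [ 8.000e-04 -1.000e-04  1.253e-01] rot [-0.0001 -0.     -0.0026]
```

View pics/z4.png

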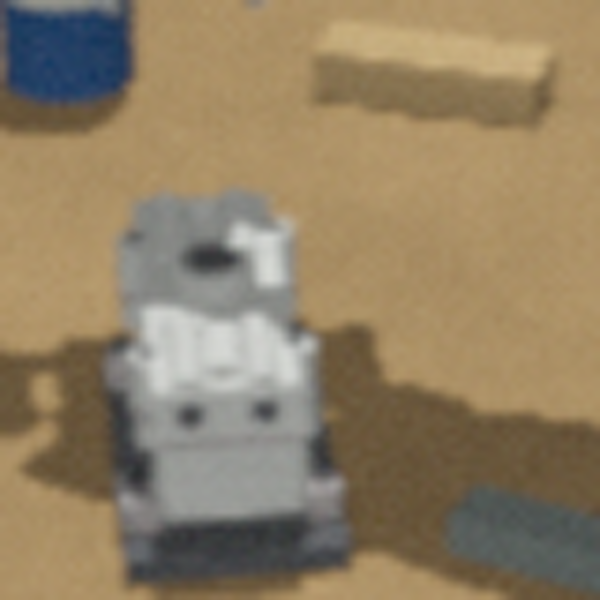

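The upper half lies flush on the plate at (215,270). I'm descending on the valve head and pinching it.

>>> {"method": "jog_arm", "body": {
  "motion": [
    [0.0005,0,0.03,0,0,0,0.1],
    [0,0,0.04,0,0,0,0.1],
    [0,0,0.03,0,0,0,0.1],
    [0,0,0.015,0,0,0,0.1],
    [0,0,0.01,0,0,0,0.1]
  ],
  "squeeze": 50
}}

```text
time_s: 20.25
ee_pos: [0.5924, -0.0398, 0.0218]
eef_rot: [-3.141, -0.0, 1.885]
force: [0.1, 0.9, 0.6]
grip_width: 0.0516
grip_force: 0.0
```

>>> {"method": "jog_arm", "body": {
  "motion": [
    [0,0,0,0,0,0,0.1],
    [0,0,0,0,0,0,-0.2],
    [0,0,0,0,0,0,-0.4],
    [0,0,0,0,0,0,-1],
    [0,0,0,0,0,0,-1]
  ]
}}

```text
time_s: 20.75
ee_pos: [0.5928, -0.0409, 0.023]
eef_rot: [3.141, 0.0, 1.884]
force: [0.8, -0.1, -0.4]
grip_width: 0.0235
grip_force: 0.0
```

>>> {"method": "jog_arm", "body": {
  "motion": [
    [0,0,0,0,0,0,-1],
    [0,0,0,0,0,0,-1],
    [0,0,0,0,0,0,-1],
    [0,0,0,0,0,0,-1]
  ]
}}

```text
time_s: 21.15
ee_pos: [0.5927, -0.0409, 0.0228]
eef_rot: [3.141, 0.0, 1.884]
force: [-3.3, -0.1, 4.7]
grip_width: 0.0181
grip_force: 50.0
```

```bash
python3 -c "
from h import *
plan(.5925,-.0412,.022,108)"
```

```text
t 21.15 pos [ 0.5927 -0.0409  0.0228] rpy [1.7999e+02 1.0000e-02 1.0793e+02] F [-3.27 -0.06  4.7 ] M [-0.17  0.49  0.09] grip 0.0181 50.0
shift [-0.0002 -0.0002  0.0008] shift in target frame [-0.0002 -0.0002  0.0008] rot [ 0.0002  0.0002 -0.0012]
```

>>> {"method": "jog_arm", "body": {
  "motion": [
    [-0.002,0,0,0,0,0,-1],
    [-0.003,0,0,0,0,0,-1],
    [-0.003,0,0,0,0,0,-1],
    [-0.003,0,0,0,0,0,-1],
    [-0.003,0,0,0,0,0,-1]
  ]
}}

```text
time_s: 21.65
ee_pos: [0.5967, -0.0534, 0.0227]
eef_rot: [-3.141, -0.001, 1.884]
force: [-5.2, 6.2, 7.0]
grip_width: 0.0177
grip_force: 50.0
```

```bash
python3 -c "
from h import *
plan(.5925+.0293*.309,-.0412-.0293*.951,.0228,108)"
```

```text
t 21.65 pos [ 0.5967 -0.0534  0.0227] rpy [-1.7999e+02 -8.0000e-02  1.0794e+02] F [-5.25  6.21  6.97] M [ 1.14  0.9  -0.02] grip 0.0177 50.0
shift [-0.0164 -0.0002 -0.0001] shift in target frame [-0.0164 -0.0003 -0.0001] rot [-0.0002 -0.0014 -0.001 ]
```

>>> {"method": "jog_arm", "body": {
  "motion": [
    [-0.003,0,0,0,0,0,-1],
    [-0.003,0,0,0,0,0,-1],
    [-0.003,0,0,0,0,0,-1],
    [-0.003,0,0,0,0,0,-1],
    [-0.002,0,0,0,0,0,-1]
  ]
}}

```text
time_s: 22.15
ee_pos: [0.601, -0.0663, 0.0227]
eef_rot: [-3.141, -0.002, 1.884]
force: [-5.8, 8.9, 8.6]
grip_width: 0.0178
grip_force: 50.0
```

>>> {"method": "jog_arm", "body": {
  "motion": [
    [-0.0012,0,0,0,0,0,-1],
    [-0.0006,0,0,0,0,0,-1],
    [0,0,0,0,0,0,-1],
    [0,0,0,0,0,0,-1],
    [0,0,0,0,0,0,-1]
  ]
}}

```text
time_s: 22.65
ee_pos: [0.6015, -0.0678, 0.0227]
eef_rot: [-3.141, -0.002, 1.884]
force: [-4.5, 9.4, 7.7]
grip_width: 0.0187
grip_force: 50.0
```

```bash
python3 - <<'E'
from h import *
plan(.5927+.029*.309,-.0409-.029*.951,.0228,108)
for n in('side','top'): cv2.imwrite(f'pics/{n}5.png',ctrl.camera(n)[:,:,::-1])
plan(.5927+.029*.309,-.0409-.029*.951,.0228,108)
# upper pose check from top: plane z=.084
im=cv2.imread('pics/top5.png');hsv=cv2.cvtColor(im,cv2.COLOR_BGR2HSV)
m=((hsv[...,1]<50)&(hsv[...,2]>150)).astype(np.uint8); m[:, :225]=0;m[:,315:]=0;m[:145]=0;m[205:]=0
m=cv2.morphologyEx(m,cv2.MORPH_CLOSE,np.ones((5,5),np.uint8)); m=cv2.morphologyEx(m,cv2.MORPH_OPEN,np.ones((7,7),np.uint8))
k=max(cv2.findContours(m,cv2.RETR_EXTERNAL,cv2.CHAIN_APPROX_NONE)[0],key=cv2.contourArea)
P=np.array([ray("top",p[0],.084)[:2] for p in k]).astype(np.float32); print(cv2.minAreaRect(P*1000))
E
```

```text
t 22.65 pos [ 0.6015 -0.0678  0.0227] rpy [-1.7999e+02 -1.1000e-01  1.0795e+02] F [-4.5   9.43  7.74] M [1.61 0.97 0.04] grip 0.0187 50.0
shift [-0.0007 -0.0001 -0.0001] shift in target frame [-0.0007 -0.0001 -0.0001] rot [-0.0002 -0.002  -0.0008]
t 22.75 pos [ 0.6015 -0.0678  0.0227] rpy [-1.7999e+02 -1.2000e-01  1.0795e+02] F [-5.66  9.44  8.17] M [1.59 0.95 0.03] grip 0.0183 50.0
shift [-0.0007 -0.     -0.0001] shift in target frame [-0.0007 -0.     -0.0001] rot [-0.0002 -0.002  -0.0008]
((551.9026489257812, 77.19147491455078), (78.10562133789062, 154.69895935058594), 18.34611701965332)
```

>>> {"method": "jog_arm", "body": {
  "motion": [
    [-0.001,0,0,0,0,0,-1],
    [0,0,0,0,0,0,-1],
    [0,0,0,0,0,0,-1],
    [0,0,0,0,0,0,-1],
    [0,0,0,0,0,0,-1]
  ]
}}

```text
time_s: 23.25
ee_pos: [0.6018, -0.0687, 0.0227]
eef_rot: [-3.141, -0.002, 1.884]
force: [-4.7, 8.9, 7.5]
grip_width: 0.018
grip_force: 50.0
```

>>> {"method": "jog_arm", "body": {
  "motion": [
    [0,0,0,0,0,0,-1],
    [0,0,0,0,0,0,-1],
    [0,0,0,0,0,0,-1],
    [0,0,0,0,0,0,-1],
    [0,0,0,0,0,0,-1]
  ]
}}

```text
time_s: 23.75
ee_pos: [0.6018, -0.0687, 0.0227]
eef_rot: [-3.141, -0.002, 1.884]
force: [-4.4, 9.3, 7.7]
grip_width: 0.018
grip_force: 50.0
```

```bash
python3 - <<'E'
from h import *
plan(.5927+.029*.309,-.0409-.029*.951,.0228,108)
# profile along the stem line in the top view (grey level vs. distance from seat)
im=cv2.cvtColor(cv2.imread('pics/top5.png'),cv2.COLOR_BGR2HSV); ax=np.array([.309,-.951,0])
for d in range(76,140,4):
    u=proj('top',np.array([.5538,.0779,.046])+ax*d/1000); print(d,im[int(round(u[1])),int(round(u[0]))],end=' ')
E
```

```text
t 23.75 pos [ 0.6018 -0.0687  0.0227] rpy [-1.7998e+02 -1.2000e-01  1.0795e+02] F [-4.38  9.25  7.72] M [1.67 0.98 0.05] grip 0.018 50.0
shift [ 0.0003 -0.     -0.0001] shift in target frame [ 0.0003 -0.     -0.0001] rot [-0.0003 -0.0021 -0.0008]
76 [ 60   6 165] 80 [ 54   8 165] 84 [  9  13 141] 88 [ 10  11 139] 92 [ 20  11 134] 96 [ 12   9 138] 100 [  8   7 140] 104 [ 30   4 133] 108 [ 19  17 123] 112 [21 22 80] 116 [36 91 59] 120 [32 94 68] 124 [ 32  77 133] 128 [ 32  82 133] 132 [ 33  84 131] 136 [ 32  87 129]
```

>>> {"method": "jog_arm", "body": {
  "motion": [
    [-0.001,0,0,0,0,0,-1],
    [0,0,0,0,0,0,-1],
    [0,0,0,0,0,0,-1],
    [0,0,0,0,0,0,-1],
    [0,0,0,0,0,0,-1]
  ]
}}

```text
time_s: 24.25
ee_pos: [0.6021, -0.0697, 0.0227]
eef_rot: [-3.141, -0.002, 1.884]
force: [-5.0, 9.0, 8.0]
grip_width: 0.0182
grip_force: 50.0
```

```bash
python3 -c "
from h import *
plan(.6018,-.0687,.0227,108)
print(ctrl.hand_in())"
```

```text
t 24.25 pos [ 0.6021 -0.0697  0.0227] rpy [-1.7998e+02 -1.2000e-01  1.0795e+02] F [-5.05  8.99  7.99] M [1.68 1.   0.03] grip 0.0182 50.0
shift [ 0.001  0.    -0.   ] shift in target frame [ 0.001  0.    -0.   ] rot [-0.0003 -0.0021 -0.0008]
the job is handed in; nothing more can be done
None
```

I handed the job in at 24 s, with no verdict returned: the plate and upper half are seated flush over the pins, and the gripper still holds the valve stem about 30 mm out at 50 N. The draw comes from arm travel and spring force, not from a view of the groove.

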